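# Drift the stand strap's bolt hole into line and fit the bolt

### The job

The steel strap on the aluminium mounting block has swung aside on its fitted bolt. Gently work the tapered drift down through the hole in its free end and the hole below, without forcing it or pushing the strap with the fingers, until its collar sits flush on the strap and the holes are in line. Then stand the drift back in a free hole of the wooden rack and put the thick-headed bolt in its place, its head flush on the strap, leaving everything else alone.

Things in the scene. Friction and masses are not known exactly. Their poses are not given: they have to be found in the camera images.
- mount_block: Aluminium block fixed to the bench, 68 x 204 x 45 mm (own x, y -92 to +112, z), a small lug on each long side. Origin: on the bench below the point midway between the strap's pivot (own y -57.5 mm) and the nominal lower hole (own x 0, y +57.5 mm); z up. A dark steel nut block, 44 x 60 mm, is let into it under the strap's free end, top 1 mm below the block's.
- pivot (a point): Strap's pivot axis at bench level, below boss and fitted bolt (top 75 mm above bench). Axes as mount_block. The lower hole, 16 mm wide and 42 mm deep in the nut block, is nominally 115 mm from here along own +y, but the nut block sits up to 2.4 mm off along own x, either way: not measured, to be found by eye or feel. It does not move.
- strap_hole (a point): Centre of the 16 mm hole in the free end of the plain steel strap (36 mm wide, 8 thick), level with its upper face, 53 mm above the bench. z up, y along the strap from pivot (115 mm away) to hole, x the swing direction. It starts 4.5 to 7 mm off nominal towards the block's -x. Swinging it takes about 4 N sideways at the hole; it stays where left.
- drift_grip (a point): Middle of the handle of the steel drift, upright in a rack hole; z up its axis. Handle square, 20 x 20 mm, sides along x and y, two thin dark rings, top 26 mm above here. Collar 28 mm wide, 5 thick, underside 32 mm below here. Below the collar 11 mm straight, 15 mm wide, then a taper to a 4 mm tip, 40 mm below the collar's underside. About 0.17 kg.
- drift_tip (a point): Tip of the drift (72 mm below drift_grip). It goes in with 5 to 20 N when let follow the lower hole sideways; its collar stops on the strap with the tip clear of the bottom. More than 35 N on it or on the bolt, all its contacts with strap and block added up, knocks included, is too much, so come down on collar or head slowly (small steps or under 15 mm/s).
- bolt_grip (a point): Middle of the head of the steel bolt, upright in another rack hole; z up its axis. Head square, 26 x 26 mm, sides along x and y, top 16 mm above here, flange 36 mm wide and 4 thick at its foot, underside 22 mm below here: shorter and thicker than the drift's handle. Shank 14 mm wide, 36 long, foot tapered to 8 mm over the last 5 mm. About 0.16 kg. It slides in, no thread.
- rack: Wooden rack fixed to the bench, 56 x 170 x 47 mm (own x, y, z). Origin under its centre, z up. Three holes 19 mm wide, 43 deep, at own x 0, y -55, 0, +55 mm, in which drift, bolt and a black-handled nut driver (28 mm thick, 58 high above the rack) stand in any order, collar or flange on the rack's top. A lifted one leaves its hole free.
Things that resemble listed ones, but are neither listed nor needed, are in the scene too. What is shaped like the part that bears drift_grip but blue or orange is not meant.

How it is judged:
On the way:
1. the drift has gone down through both holes, upright, its collar within 2 mm of the strap's face (z of drift_grip in the frame of strap_hole below 0.034 m and horizontal distance between drift_grip and strap_hole below 0.004 m and angle between drift_grip's own z axis and vertical below 0.08 rad), for 0.2 s.
At the end, for the whole second after the job is handed in: The bolt stands in the strap's hole and through into the hole below, upright (within 0.06 rad), its head's underside within 1.5 mm of the strap's face; the drift stands upright in a hole of the rack, its collar within 3 mm of the rack's top; both at rest and released (z of bolt_grip in the frame of strap_hole below 0.0235 m and horizontal distance between bolt_grip and strap_hole below 0.004 m and angle between bolt_grip's own z axis and vertical below 0.06 rad and z of drift_grip in the frame of rack below 0.082 m and angle between drift_grip's own z axis and vertical below 0.1 rad and x of drift_grip in the frame of rack between -0.01 and 0.01 m and y of drift_grip in the frame of rack between -0.07 and 0.07 m and linear speed of each of bolt, drift below 0.01 m/s); the robot touches nothing.
It fails at once if the drift is forced: more than 35 N between it and the mounting block with its strap (contact force between drift and mount_block above 35 N).
It fails at once if the bolt is forced: more than 35 N between it and the mounting block with its strap (contact force between bolt and mount_block above 35 N).
It fails at once if the fingers push the strap or block (more than 4 N) (contact force between the fingers and mount_block above 4 N).
It fails at once if something else on the bench is moved more than 20 mm (distance of any of driver, jar, beaker, tongs, safety_glasses, hex_nut, washer_a, washer_b from where it was at the start of the episode above 0.02 m).
It also fails if it takes over 72 s, if anything falls off the work surface, if the arm or the gripper's body presses on something with over 40 N, if the wrist force passes 120 N, or if a joint passes its speed limit or range.

### The arm

A 7-joint arm with a two-finger parallel gripper is mounted at the origin on the work surface. World frame = base frame: x ahead of the robot, y to its left, z up, the work surface at z = 0. Lengths are in m, angles in rad, forces in N, time in s.
With the tool pointing down it reaches from about 0.425 to 0.875 m from the base axis. Payload 8.4 kg.
Tool frame: the origin (TCP) lies between the finger pads; the fingertips stand 11 mm ahead of it and the grasp point (between the pads) lies 8 mm behind it; y points along the fingers, x is the direction in which the jaws open and shut, and the axes are right-handed (so a half turn about y gives the same grasp; the last joint's range is limited). The gripper opens to 85 mm and grips with 20 to 120 N. Pads are 22 mm wide; open, the fingers measure 114 mm over their backs; the gripper's body (76 mm by 85 mm) begins 54 mm behind the grasp point. The pads swing forward as they close: fully open they stand 13 mm farther back than shut.
Start: joints at [1.023, 0.333, 0.04, 1.465, -0.013, 1.343, -0.059], TCP at [0.282, -0.586, 0.242] pointing down, gripper open.
Joint ranges: [-2.58, 2.58], [-0.38, 2.09], [-1.3, 1.39], [0.25, 2.4], [-1.5, 4.64], [0.08, 2.09], [-2.65, 2.65]. Speed limits (rad/s): [2.22, 2.22, 2.79, 2.79, 3.14, 3.14, 3.14].

### API

Orientations are given as a rotation vector (axis times angle).
In Python, from plant import r gives the robot as it stands. The module is installed in compiled form; this text tells all that it offers. Calls block until the motion is done:
- r.movep(position, orientation): joint-space move of the TCP to a pose.
- r.move_l(position, frame=None, speed=0.15): straight line of the TCP; frame=None keeps the orientation; speed is the mean speed in m/s.
- r.move_j(angles): joint-space move.
- r.command_gripper(opening, effort=None): finger opening in m; effort is the grip in N (None keeps the last); returns when the fingers have stopped.
- r.pause(seconds).
- r.solve_ik(position, orientation): joint angles nearest the present ones, or None.
- r.camera(name): name is "scene" or "top"; returns (picture, depth): 480x640x3 uint8, red, green, blue; 480x640 float32, m along the optical axis (not along the pixel's ray), 0 where there is no reading.
- r.calibration(name): a dict with "intrinsics" (3x3 intrinsics, pixels), "k1" (the pictures are not rectified: a ray, as slopes to the right and down, at radius r is drawn at 1 + k1 r^2 times it, then the intrinsics apply), "position" and "orientation" of the camera in the world. Camera axes: x right, y down, z forward; pixel columns grow to the right and rows downward; lengths in m; the calibration is good to about 2 mm. A picture is of the moment at which its call begins. calibration takes no time and is no camera call.
A pose or a line that the arm cannot do raises r.MotionError and nothing moves.
- r.job_done(): hands the job in, once; it reports no verdict.
Readings, each from a call of its own:
- r.get_time(): time.
- r.get_joint_positions(): joint angles.
- r.get_joint_vel(): joint speeds.
- r.get_effort(): joint torques, N m.
- r.get_eef_pos(): TCP position.
- r.get_tcp_rot(): TCP orientation.
- r.get_wrist_force(): force on the tool from outside, world axes, zero at the start.
- r.get_moment(): the same for the moment, N m.
- r.get_finger_gap(): finger opening in m.
Only numpy, scipy, OpenCV 4.12 (cv2) and the standard library are available. Lean on these libraries where they do the work, as an engineer would, in place of code of your own. Each camera call takes 0.05 s, during which the arm holds its last target.

## Working session

There is one attempt and no reset: what is moved stays moved. The work goes in short steps, each a Python script; the robot and the scene stay as the last script left them, time stands still between calls to the robot, and variables do not carry over. Pictures are saved under pics/ and viewed, and the job is handed in when it is done.

```bash
mkdir -p pics
python3 - <<'E'
from plant import r
import cv2,numpy as np
for n in("scene","top"):
    p,d=r.camera(n); cv2.imwrite(f"pics/{n}0.png",p[:,:,::-1]); np.save(f"{n}0.npy",d); c=r.calibration(n); print(n,c)
print(r.get_time(),r.get_tcp_rot(),r.get_finger_gap(),r.get_wrist_force())
E
```

```text
scene {'intrinsics': array([[509.16221372,   0.        , 314.19180545],
       [  0.        , 509.16221372, 242.61068161],
       [  0.        ,   0.        ,   1.        ]]), 'k1': -0.049233721227412264, 'position': array([0.78676278, 0.37194726, 0.63362145]), 'orientation': array([-0.7371896 , -2.68174611,  0.99192738])}
top {'intrinsics': array([[502.95678751,   0.        , 319.5627344 ],
       [  0.        , 502.95678751, 234.34303651],
       [  0.        ,   0.        ,   1.        ]]), 'k1': -0.061768504514013, 'position': array([ 4.21257076e-01, -3.60649248e-04,  8.53892584e-01]), 'orientation': array([-2.12827383,  2.1574854 , -0.14221912])}
0.1 [-1.38801044  0.87356757 -0.87139999] 0.08549112051422639 [-0.20659143 -0.14170521  0.23369392]
```

View pics/scene0.png

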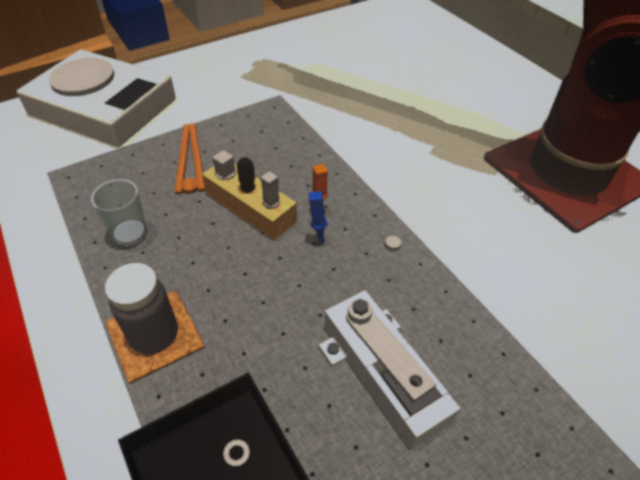

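View pics/top0.png

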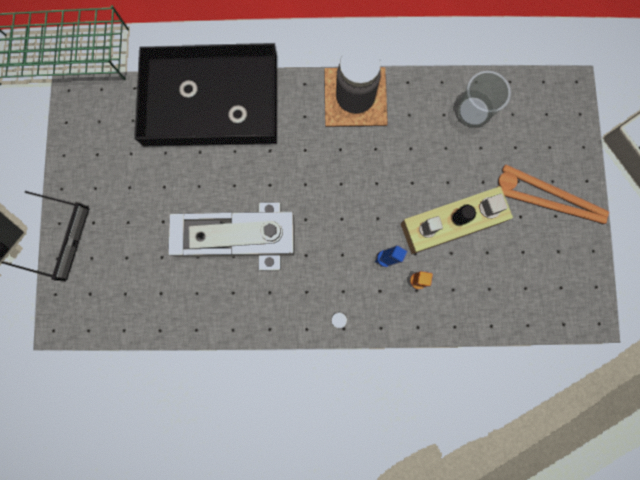

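Run:
```python
from plant import r
from scipy.spatial.transform import Rotation as R
print(R.from_rotvec(r.get_tcp_rot()).as_matrix().round(3), r.get_eef_pos())
```

```text
[[ 0.434 -0.001  0.901]
 [-0.901  0.001  0.434]
 [-0.001 -1.    -0.   ]] [ 0.28182419 -0.5852793   0.24148884]
```

```bash
cat > h.py <<'E'
from plant import r
import cv2,numpy as np
from scipy.spatial.transform import Rotation as R
def ray(n,u,v):
    c=r.calibration(n);K=c["intrinsics"];k=c["k1"]
    d=cv2.undistortPoints(np.array([[[u,v]]],float),K,np.array([k,0,0,0.]))[0,0]
    return np.array(c["position"]),R.from_rotvec(c["orientation"]).apply([d[0],d[1],1.])
def pz(n,u,v,z):
    o,d=ray(n,u,v); return o+d*(z-o[2])/d[2]
def pd(n,u,v,depth):
    o,d=ray(n,u,v); return o+d*depth
def proj(n,P):
    c=r.calibration(n);Rm=R.from_rotvec(c["orientation"]).as_matrix().T
    q=Rm@(np.array(P)-c["position"]);x=q[:2]/q[2];f=1+c["k1"]*(x@x)
    return (c["intrinsics"]@np.array([x[0]*f,x[1]*f,1]))[:2]
def cloud(n,d):
    c=r.calibration(n);vv,uu=np.mgrid[0:480,0:640]
    p=cv2.undistortPoints(np.stack([uu,vv],-1).reshape(-1,1,2).astype(float),c["intrinsics"],np.array([c["k1"],0,0,0.]))[:,0]
    P=np.c_[p,np.ones(len(p))]*d.reshape(-1,1)
    return (R.from_rotvec(c["orientation"]).apply(P)+c["position"]).reshape(480,640,3)
def crop(n,img,x0,y0,x1,y1,k,name):
    cv2.imwrite(name,cv2.resize(img[y0:y1,x0:x1],None,fx=k,fy=k,interpolation=cv2.INTER_CUBIC))
E
python3 - <<'E'
from h import *
s=cv2.imread("pics/scene0.png");t=cv2.imread("pics/top0.png")
crop(0,t,160,195,310,280,5,"pics/tblock.png")
crop(0,t,395,175,525,260,6,"pics/track.png")
crop(0,s,190,130,330,245,5,"pics/srack.png")
crop(0,s,310,280,470,450,4,"pics/sblock.png")
d=np.load("top0.npy");C=cloud("top",d)
for u,v in[(431,226),(463,215),(492,206),(440,240),(200,236),(230,235),(272,232),(180,220),(182,246),(339,320),(300,150)]: print(u,v,d[v,u],C[v,u].round(4))
d=np.load("scene0.npy");C=cloud("scene",d)
for u,v in[(270,188),(271,178),(224,157),(247,165),(416,380),(400,360),(360,306),(440,405),(300,300)]: print(u,v,d[v,u],C[v,u].round(4))
E
```

```text
431 226 0.756814 [ 0.539  -0.162   0.1047]
463 215 0.7581338 [ 0.5551 -0.2113  0.1053]
492 206 0.7793619 [ 0.5723 -0.2632  0.0858]
440 240 0.8118311 [ 0.525  -0.1881  0.0469]
200 236 0.8468581 [0.5414 0.2092 0.0174]
230 235 0.8112656 [0.5373 0.1516 0.0523]
272 232 0.7887723 [0.5379 0.0812 0.0745]
180 220 0.8231886 [0.5645 0.2362 0.0449]
182 246 0.8155868 [0.5212 0.2313 0.0463]
339 320 0.8307417 [ 0.3985 -0.0231  0.0111]
300 150 0.8832444 [0.694  0.0398 0.0011]
270 188 0.78733474 [ 0.5478 -0.1575  0.0912]
271 178 0.7823897 [ 0.542  -0.1635  0.1046]
224 157 0.8465814 [ 0.5757 -0.2706  0.0838]
247 165 0.80416083 [ 0.5599 -0.2114  0.1032]
416 380 0.63385963 [0.5304 0.1959 0.0413]
400 360 0.6399636 [0.5356 0.1671 0.0521]
360 306 0.66684484 [0.5428 0.0849 0.0739]
440 405 0.6104377 [0.5265 0.2374 0.0433]
300 300 0.7594622 [ 0.5824 -0.0067  0.0016]
```

View pics/tblock.png

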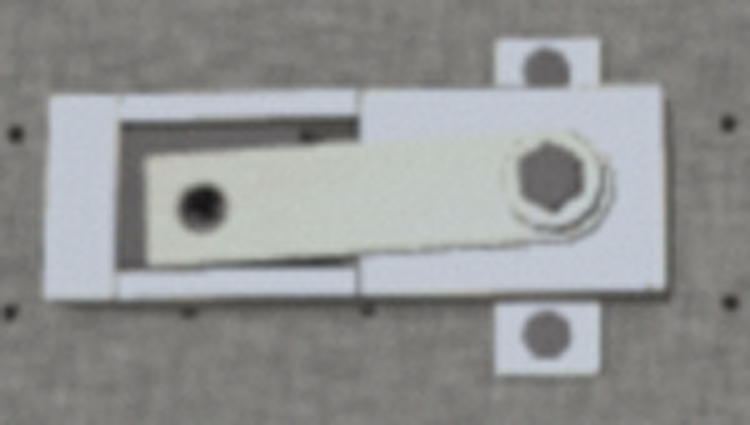

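View pics/track.png

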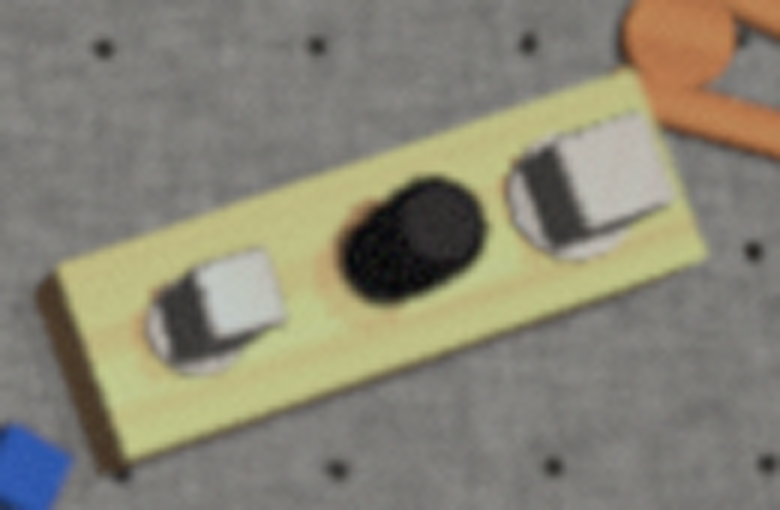

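View pics/srack.png

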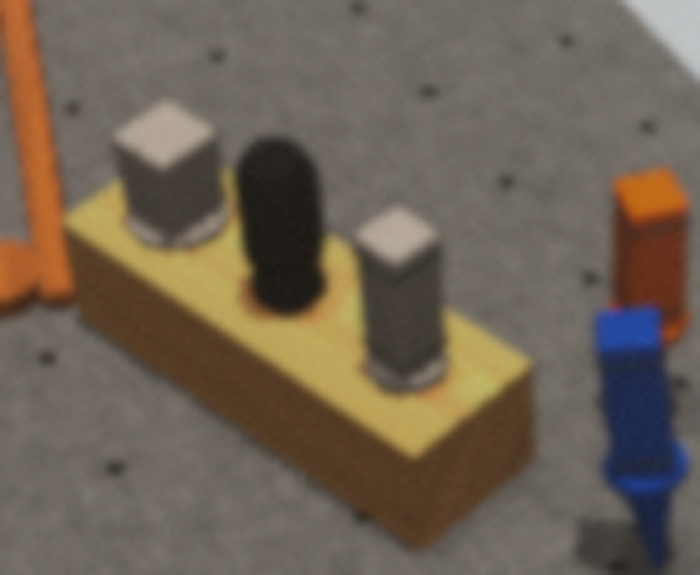

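View pics/sblock.png

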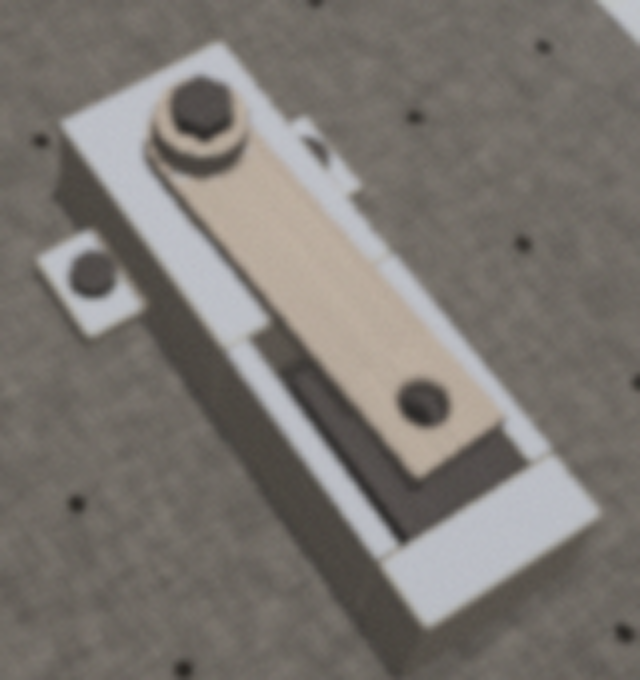

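```bash
cat > fit.py <<'E'
from h import *
from scipy.optimize import least_squares
def up(x,y,x0,y0,k): return np.array([(x+.5)/k-.5+x0,(y+.5)/k-.5+y0])
def fit(obs,p0,yaw0):
    # obs: list (cam, model pt, px)
    def f(p):
        c,s=np.cos(p[2]),np.sin(p[2]);o=[]
        for n,m,px in obs:
            P=[p[0]+c*m[0]-s*m[1],p[1]+s*m[0]+c*m[1],m[2]]
            o.append(proj(n,P)-px)
        return np.concatenate(o)
    q=least_squares(f,[*p0,yaw0]); return q.x,np.abs(q.fun).reshape(-1,2).round(1).tolist()
E
python3 - <<'E'
from fit import *
T=lambda x,y:up(x,y,160,195,5)
S=lambda x,y:up(x,y,310,280,4)
bt=[("top",(.034,.112,.045),T(48,95)),("top",(.034,-.092,.045),T(663,86)),("top",(-.034,.112,.045),T(43,298)),("top",(-.034,-.092,.045),T(668,291))]
bs=[("scene",(.034,.112,.045),S(428,628)),("scene",(.034,-.092,.045),S(62,122)),("scene",(-.034,.112,.045),S(601,514)),("scene",(-.034,-.092,.045),S(222,41))]
for o in(bt,bs,bt+bs): print(fit(o,(.54,.14),0))
print("bolt head pivot",pz("top",*T(549,178),.075),pz("scene",*S(203,108),.075))
print("hole",pz("top",*T(202,207),.053),pz("scene",*S(424,403),.053))
T=lambda x,y:up(x,y,395,175,6)
S=lambda x,y:up(x,y,190,130,5)
rt=[("top",(.028,.085,.047),T(57,270)),("top",(.028,-.085,.047),T(637,67)),("top",(-.028,.085,.047),T(128,462)),("top",(-.028,-.085,.047),T(708,255))]
rs=[("scene",(.028,.085,.047),S(413,460)),("scene",(.028,-.085,.047),S(65,218)),("scene",(-.028,.085,.047),S(534,365))]
for o in(rt,rs,rt+rs):
    p,e=fit(o,(.55,-.21),.2);print(p,e)
    c,s=np.cos(p[2]),np.sin(p[2])
    for y in(.055,-.055): print("  hole",p[0]-s*y,p[1]+c*y)
d0=[pz("top",*T(a,b),.105) for a,b in((195,267),(263,247),(286,320),(214,341))]
b0=[pz("top",*T(a,b),.085) for a,b in((553,152),(637,115),(671,200),(582,241))]
for q in(d0,b0):
    q=np.array(q);print(q.mean(0),[np.linalg.norm(q[i]-q[i-1]).round(4) for i in range(4)],[np.degrees(np.arctan2(*(q[(i+1)%4]-q[i])[1::-1])).round(1) for i in range(4)])
d0=[pz("scene",*S(a,b),.105) for a,b in((399,205),(441,237),(401,268),(356,238))]
b0=[pz("scene",*S(a,b),.085) for a,b in((163,100),(217,131),(163,167),(115,135))]
for q in(d0,b0):
    q=np.array(q);print(q.mean(0),[np.linalg.norm(q[i]-q[i-1]).round(4) for i in range(4)],[np.degrees(np.arctan2(*(q[(i+1)%4]-q[i])[1::-1])).round(1) for i in range(4)])
E
```

```text
(array([ 5.41661595e-01,  1.42447655e-01, -1.51015287e-04]), [[0.0, 0.1], [0.5, 0.3], [0.2, 0.3], [0.3, 0.1]])
(array([ 0.54190319,  0.14207463, -0.00191089]), [[0.4, 0.7], [0.9, 0.5], [1.1, 0.1], [0.1, 0.9]])
(array([ 0.5418181 ,  0.14221245, -0.00124781]), [[0.2, 0.3], [0.7, 0.3], [0.1, 0.1], [0.2, 0.0], [0.2, 0.8], [0.8, 0.4], [1.3, 0.1], [0.2, 0.8]])
bolt head pivot [0.54071087 0.0852854  0.075     ] [0.54341021 0.08658216 0.075     ]
hole [0.53624645 0.20032679 0.053     ] [0.53616056 0.1995536  0.053     ]
[ 0.56019227 -0.22046666  0.3224004 ] [[0.0, 0.3], [0.7, 0.1], [0.3, 0.0], [0.3, 0.3]]
  hole 0.5427658385976628 -0.16830038734042288
  hole 0.5776187005270501 -0.2726329230870972
[ 0.55929489 -0.22042222  0.30121691] [[0.0, 0.2], [0.1, 0.1], [0.1, 0.2]]
  hole 0.5429773453462657 -0.16789853455665757
  hole 0.5756124249256812 -0.272945912348039
[ 0.56000799 -0.22041122  0.3161536 ] [[0.0, 0.5], [0.5, 0.4], [0.1, 0.2], [0.3, 0.7], [0.3, 0.3], [0.9, 0.6], [0.1, 0.2]]
  hole 0.5429077652325898 -0.1681371142903117
  hole 0.5771082069467177 -0.2726853318100692
[ 0.54269816 -0.16738353  0.105     ] [np.float64(0.0193), np.float64(0.0181), np.float64(0.0194), np.float64(0.0191)] [np.float64(-74.4), np.float64(-165.2), np.float64(105.4), np.float64(11.8)]
[ 0.57543852 -0.27065551  0.085     ] [np.float64(0.0245), np.float64(0.0248), np.float64(0.0239), np.float64(0.0264)] [np.float64(-67.2), np.float64(-161.9), np.float64(113.6), np.float64(14.5)]
[ 0.54312875 -0.16643666  0.105     ] [np.float64(0.0197), np.float64(0.0202), np.float64(0.0182), np.float64(0.0199)] [np.float64(102.2), np.float64(19.8), np.float64(-73.5), np.float64(-159.7)]
[ 0.57747798 -0.27245869  0.085     ] [np.float64(0.0229), np.float64(0.0258), np.float64(0.0242), np.float64(0.0243)] [np.float64(110.1), np.float64(18.3), np.float64(-73.0), np.float64(-158.0)]
```

Run:
```python
from h import *
s=cv2.imread("pics/scene0.png");t=cv2.imread("pics/top0.png")
f=lambda i:np.clip((i.astype(float)-20)*2.0,0,255).astype(np.uint8)
crop(0,f(t),178,210,238,256,13,"pics/tnut.png")
crop(0,f(s),365,340,450,425,7,"pics/snut.png")
```

```text
(no output)
```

View pics/tnut.png

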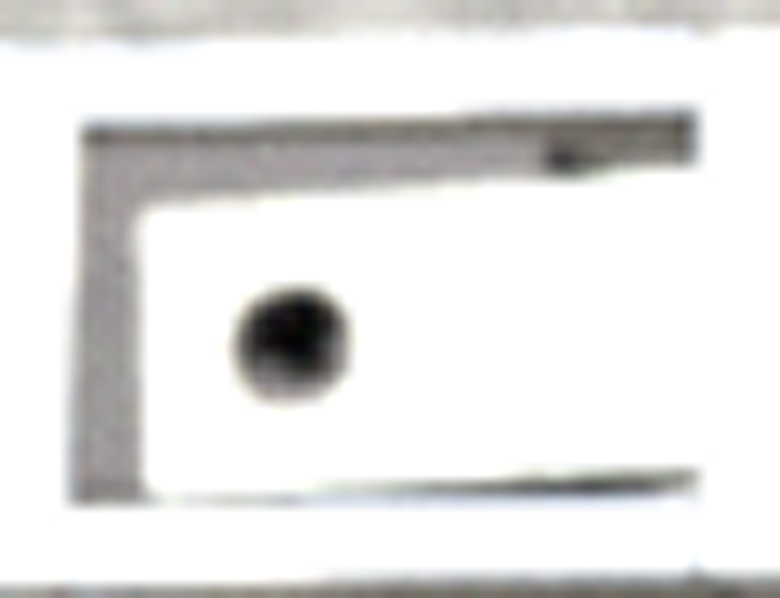

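View pics/snut.png

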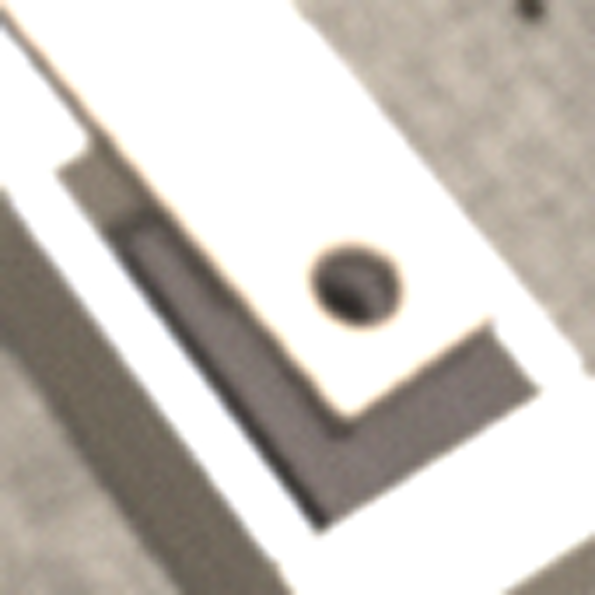

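Run:
```python
from h import *
t=cv2.imread("pics/top0.png").astype(float).mean(2)
s=cv2.imread("pics/scene0.png").astype(float).mean(2)
print("cols185-187 (avg), rows 212..254")
for v in range(214,254): print(v, t[v,185:188].mean().round(0), (pz("top",186,v,.044)[0]*1000).round(1))
# scene: sample along world x at y=.225,z=.044
from scipy.ndimage import map_coordinates as mc
for x in np.arange(.510,.576,.001):
    vals=[];vt=[]
    for y in (.218,.220,.222,.224,.226):
        u,v=proj("scene",(x,y,.044)); vals.append(mc(s,[[v],[u]],order=1)[0])
        u,v=proj("top",(x,y,.044)); vt.append(mc(t,[[v],[u]],order=1)[0])
    print(round(x*1000),np.mean(vals).round(0),np.mean(vt).round(0))
```

```text
cols185-187 (avg), rows 212..254
214 188.0 574.5
215 200.0 572.8
216 198.0 571.2
217 199.0 569.5
218 181.0 567.8
219 113.0 566.1
220 77.0 564.5
221 91.0 562.8
222 98.0 561.1
223 98.0 559.5
224 98.0 557.8
225 98.0 556.1
226 98.0 554.5
227 101.0 552.8
228 99.0 551.1
229 99.0 549.5
230 96.0 547.8
231 97.0 546.2
232 95.0 544.5
233 96.0 542.8
234 96.0 541.2
235 97.0 539.5
236 98.0 537.9
237 98.0 536.2
238 97.0 534.6
239 98.0 532.9
240 99.0 531.3
241 97.0 529.6
242 98.0 528.0
243 97.0 526.3
244 98.0 524.7
245 98.0 523.0
246 95.0 521.4
247 88.0 519.7
248 101.0 518.1
249 155.0 516.4
250 193.0 514.8
251 200.0 513.2
252 200.0 511.5
253 193.0 509.9
510 186.0 191.0
511 191.0 197.0
512 191.0 200.0
513 191.0 201.0
514 188.0 197.0
515 177.0 188.0
516 156.0 168.0
517 125.0 142.0
518 98.0 114.0
519 82.0 115.0
520 78.0 118.0
521 78.0 125.0
522 78.0 128.0
523 78.0 130.0
524 77.0 130.0
525 77.0 130.0
526 78.0 130.0
527 78.0 131.0
528 78.0 132.0
529 79.0 131.0
530 79.0 132.0
531 79.0 133.0
532 79.0 134.0
533 79.0 134.0
534 79.0 135.0
535 78.0 135.0
536 78.0 135.0
537 78.0 135.0
538 78.0 135.0
539 78.0 136.0
540 77.0 136.0
541 77.0 136.0
542 77.0 136.0
543 78.0 136.0
544 78.0 136.0
545 78.0 137.0
546 78.0 138.0
547 79.0 138.0
548 79.0 139.0
549 78.0 141.0
550 77.0 143.0
551 78.0 144.0
552 78.0 143.0
553 79.0 139.0
554 79.0 132.0
555 79.0 121.0
556 80.0 108.0
557 80.0 103.0
558 80.0 99.0
559 81.0 99.0
560 81.0 99.0
561 79.0 99.0
562 74.0 95.0
563 63.0 91.0
564 55.0 83.0
565 59.0 92.0
566 93.0 113.0
567 135.0 152.0
568 170.0 185.0
569 185.0 195.0
570 190.0 199.0
571 191.0 199.0
572 190.0 200.0
573 187.0 199.0
574 177.0 191.0
575 152.0 171.0
```

```bash
cat >> h.py <<'E'
def ori(deg):
    a=np.radians(deg);c,s=np.cos(a),np.sin(a)
    return R.from_matrix(np.array([[c,0,-s],[s,0,c],[0,-1,0]])).as_rotvec()
def st(msg=""):
    print(msg,"t",round(r.get_time(),2),"p",(np.array(r.get_eef_pos())*1000).round(2),"F",np.array(r.get_wrist_force()).round(2),"gap",round(r.get_finger_gap()*1000,2))
E
python3 - <<'E'
from h import *
D=[.5429,-.1670]
for p,a in((D+[.2],16),(D+[.071],16),([.5386,.1998,.2],0),([.5765,-.272,.08],18)): print(r.solve_ik(p,ori(a)))
r.movep(D+[.18],ori(16)); st()
r.command_gripper(.045,40)
r.move_l(D+[.071],speed=.12); st("down")
p,d=r.camera("scene");cv2.imwrite("pics/s1.png",p[:,:,::-1]);crop(0,p[:,:,::-1],150,60,390,270,3,"pics/s1c.png")
p,d=r.camera("top");crop(0,p[:,:,::-1],375,150,535,280,5,"pics/t1c.png")
E
```

```text
[ 0.61217422  0.22794085 -0.45152742  1.70596857  0.10475035  1.23158222
  0.4151357 ]
[ 0.59936475  0.3594743  -0.44852956  1.83480926  0.18372735  0.98809775
  0.35346186]
[ 0.35749151  0.35091642 -0.96173867  1.67253282  0.29914343  1.2755063
 -0.66394744]
[ 0.65791979  0.46384389 -0.36781098  1.65586872  0.18584262  1.05647007
  0.54796548]
 t 1.91 p [ 542.59 -168.89  180.04] F [ 0.84 -0.19 -0.67] gap 85.63
down t 3.44 p [ 543.52 -167.09   71.8 ] F [-0.66  0.2  -0.04] gap 45.19
```

View pics/s1c.png

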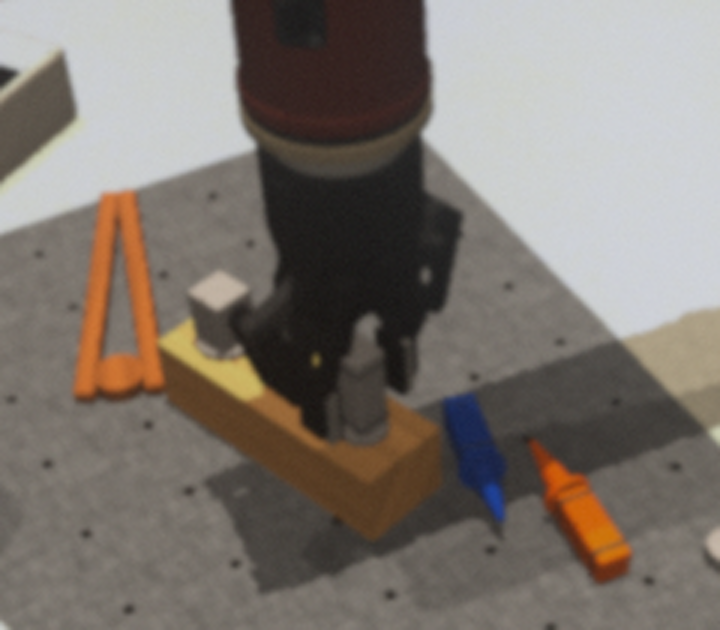

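Fingers straddle the drift (crop ≈ 362,385), bolt and driver are clear; the blue/orange decoys have toppled by themselves (they were standing on tips). Closing and lifting.

```bash
python3 - <<'E'
from h import *
st(); r.command_gripper(.012,70); st("closed")
r.pause(.2); st()
z0=r.get_eef_pos()
np.save("g0.npy",z0)
r.move_l([z0[0],z0[1],.2],speed=.15); st("up")
r.movep([.5386,.1998,.2],ori(0)); r.pause(.3); st("over")
F=[]
for i in range(5): F.append(r.get_wrist_force()); r.pause(.04)
print(np.mean(F,0),np.std(F,0)); np.save("F0.npy",np.mean(F,0))
for n in("scene","top"):
    p,d=r.camera(n);cv2.imwrite(f"pics/{n}2.png",p[:,:,::-1])
E
python3 -c "
from h import *
s=cv2.imread('pics/scene2.png');crop(0,s,300,130,500,430,2.6 and 2.0,'pics/s2c.png')
t=cv2.imread('pics/top2.png');crop(0,t,120,180,320,300,4,'pics/t2c.png')"
```

```text
t 3.54 p [ 543.5  -167.14   71.92] F [-0.28  0.9   0.07] gap 45.09
closed t 3.88 p [ 543.24 -167.18   71.6 ] F [-2.24  0.    5.16] gap 19.12
 t 4.08 p [ 543.24 -167.19   71.61] F [-1.46 -0.56  6.42] gap 19.23
up t 5.09 p [ 542.6  -167.07  198.82] F [-0.4  -0.33 -0.88] gap 19.34
over t 6.77 p [538.86 199.09 199.97] F [-0.08  0.06 -1.52] gap 19.29
[ 0.25738745  0.33202271 -1.40291821] [0.50668748 0.58861969 0.3248514 ]
```

View pics/scene2.png

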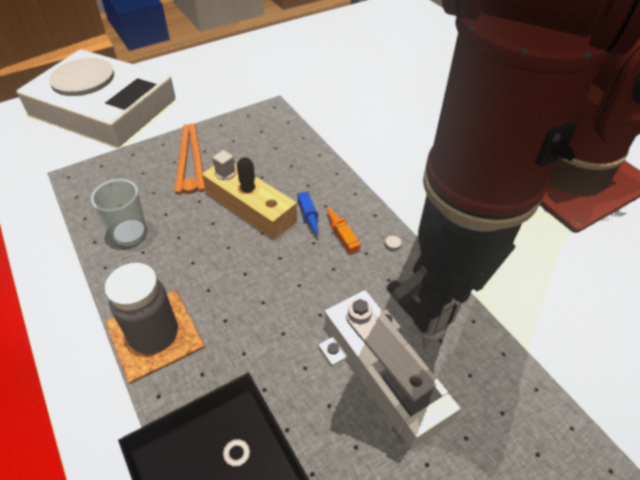

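View pics/t2c.png

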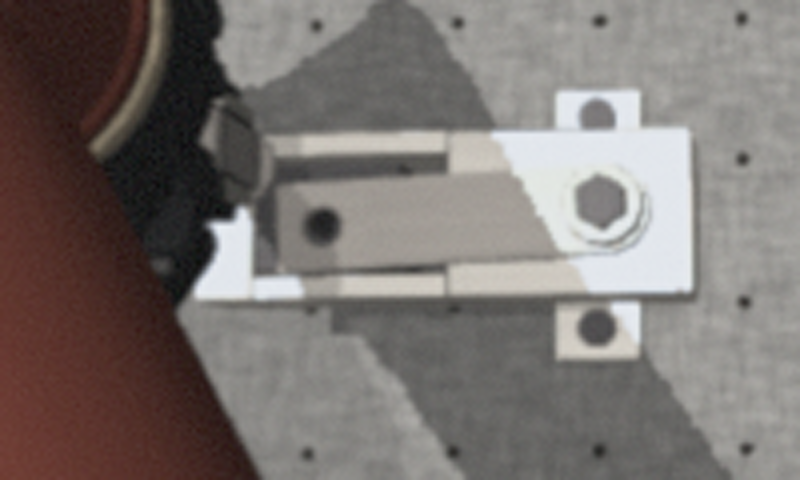

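Run:
```python
from h import *
for z in(.155,):
    r.move_l([.5386,.1998,z],speed=.08); r.pause(.4); st()
    F=np.mean([r.get_wrist_force() for i in range(4)],0);print(F)
for n in("scene",):
    p,d=r.camera(n);cv2.imwrite(f"pics/{n}3.png",p[:,:,::-1]);crop(0,p[:,:,::-1],340,230,500,430,3,"pics/s3c.png")
for z in(.096,.150): print(proj("scene",(.5386,.1998,z)))
```

```text
t 8.18 p [538.71 199.84 155.24] F [-0.47  0.57 -1.91] gap 18.79
[-0.47034204  0.56883809 -1.91115037]
[419.94491468 365.12383283]
[428.15664457 341.75112753]
```

View pics/s3c.png

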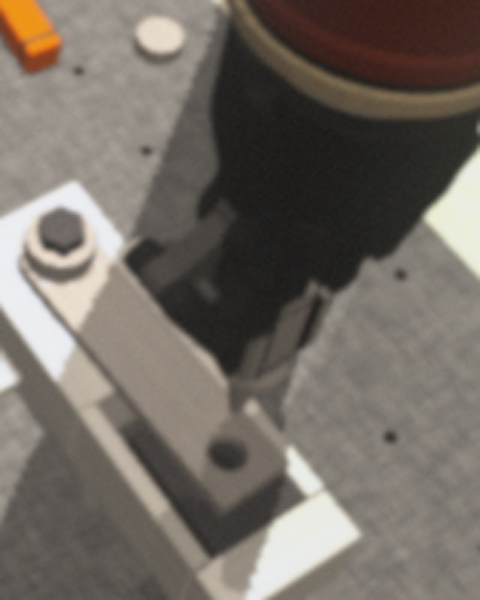

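Run:
```python
from h import *
s=cv2.imread("pics/scene3.png")
f=np.clip(255*(s/255.)**.5,0,255).astype(np.uint8)
crop(0,f,395,310,475,390,8,"pics/s3d.png")
```

```text
(no output)
```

View pics/s3d.png

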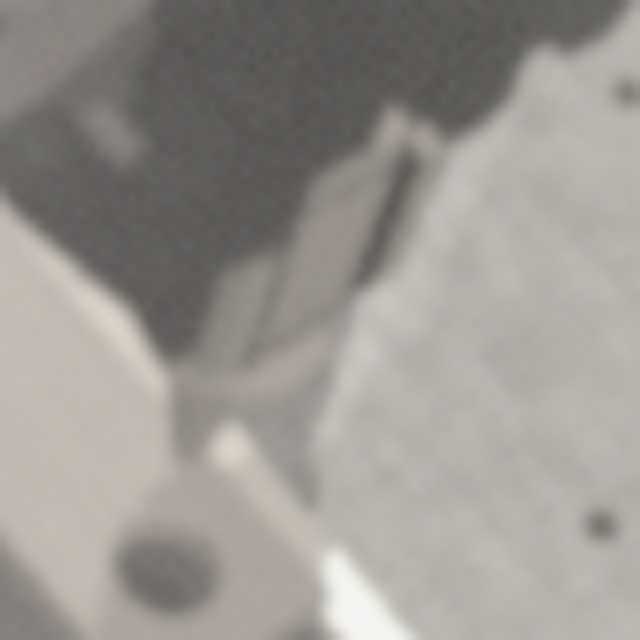

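Run:
```python
from h import *
p,d=r.camera("scene");C=cloud("scene",d);np.save("s3d.npy",d)
for a,b in((320,240),(330,280),(290,310),(235,310),(225,340),(250,385),(300,360),(200,400),(335,350),(250,410),(190,440),(285,420),(310,460),(165,570),(400,250),(400,130)):
    u,v=395+a/8,310+b/8;print(a,b,C[int(round(v)),int(round(u))].round(4))
print(R.from_rotvec(r.get_tcp_rot()).as_matrix().round(4),r.get_eef_pos())
for z in (.155+.008+.026,.155-.019,.155-.024): print(z,(proj("scene",(.5387,.1998,z))-[395,310])*8)
```

```text
320 240 [0.5393 0.2076 0.166 ]
330 280 [0.5353 0.2082 0.1528]
290 310 [0.5407 0.2077 0.1484]
235 310 [0.556  0.21   0.1662]
225 340 [0.555  0.2094 0.1579]
250 385 [0.5456 0.209  0.135 ]
300 360 [0.5379 0.2097 0.1355]
200 400 [0.5496 0.2053 0.1284]
335 350 [ 0.4623  0.1673 -0.0018]
250 410 [0.4832 0.1685 0.    ]
190 440 [0.5408 0.2    0.0989]
285 420 [ 4.782e-01  1.732e-01 -1.000e-04]
310 460 [4.807e-01 1.825e-01 4.000e-04]
165 570 [0.5323 0.1977 0.0439]
400 250 [0.5253 0.2104 0.1555]
400 130 [0.5312 0.2076 0.187 ]
[[ 1.e+00  2.e-04  1.e-04]
 [-1.e-04  0.e+00  1.e+00]
 [ 2.e-04 -1.e+00  0.e+00]] [0.5386589  0.19977898 0.1550903 ]
0.189 [318.45826246 100.58412936]
0.136 [246.73648247 305.50400134]
0.131 [240.49266608 323.29786053]
```

```bash
cat >> h.py <<'E'
def frc(n=4,dt=.02):
    F=[]
    for i in range(n): F.append(r.get_wrist_force()); r.pause(dt)
    return np.mean(F,0)
E
python3 - <<'E'
from h import *
X,Y=.5386,.1998
r.move_l([X,Y,.122],speed=.06); F0=frc(8);np.save("F0.npy",F0);st("pre")
for z in(.1185,.1155,.1125,.1095,.1065,.1035,.1005,.0980):
    r.move_l([X,Y,z],speed=.025); F=frc()-F0
    print(z,(np.array(r.get_eef_pos())*1000).round(2),F.round(2))
    if np.abs(F).max()>8: print("stop");break
st()
E
```

```text
pre t 9.12 p [538.87 199.98 122.46] F [ 0.72  0.49 -1.93] gap 19.23
0.1185 [538.58 199.8  118.47] [0.04 0.14 0.15]
0.1155 [538.56 199.76 115.41] [-0.55  0.08  0.23]
0.1125 [538.55 199.81 112.42] [-0.34  0.63 -0.15]
0.1095 [538.53 199.78 109.41] [-0.31  0.33 -0.2 ]
0.1065 [538.56 199.81 106.44] [-0.33  0.55  0.08]
0.1035 [538.55 199.8  103.41] [-0.33  0.38 -0.24]
0.1005 [538.32 199.85 100.26] [-1.19  0.68 -0.38]
0.098 [538.25 200.    97.77] [-2.3   1.87 -0.47]
 t 11.79 p [538.25 200.    97.77] F [-3.13  1.36 -1.12] gap 19.1
```

Run:
```python
from h import *
F0=np.load("F0.npy");X,Y,z=.5386,.1998,.098
for X in(.5394,.5402,.5410):
    r.move_l([X,Y,z],speed=.02); F=frc()-F0
    print(X,(np.array(r.get_eef_pos())*1000).round(2),F.round(2))
for z in(.0965,.095,.0935,.092,.0905,.089,.0875,.086):
    r.move_l([X,Y,z],speed=.015); F=frc()-F0
    print(z,round(X*1000,2),round(Y*1000,2),(np.array(r.get_eef_pos())*1000).round(2),F.round(2))
    if F[0]<-7: X-=.0005
    if F[0]>2: X+=.0004
    if F[1]>2.5: Y+=.0003
    if F[1]<-2.5: Y-=.0003
    if np.abs(F).max()>13: print("stop");break
st()
```

```text
0.5394 [539.04 199.95  97.81] [-4.04  2.25 -0.61]
0.5402 [540.07 199.86  97.88] [-4.08  2.98 -1.31]
0.541 [540.98 199.8   97.97] [-3.87  2.08 -1.83]
0.0965 541.0 199.8 [541.34 199.87  96.76] [-3.5   2.33  1.51]
0.095 541.0 199.8 [541.25 199.86  95.09] [-2.82  2.49  2.48]
0.0935 541.0 199.8 [541.04 199.86  93.43] [-2.1   2.9   2.22]
0.092 541.0 200.1 [540.91 200.08  91.84] [-2.79  2.88  1.62]
0.0905 541.0 200.4 [540.89 200.32  90.32] [-3.1   2.55  1.6 ]
0.089 541.0 200.7 [540.91 200.58  88.84] [-3.09  1.99  1.37]
0.0875 541.0 200.7 [540.91 200.65  87.28] [-3.11  1.71 -0.06]
0.086 541.0 200.7 [540.94 200.62  85.84] [-2.84  2.06 -0.29]
 t 15.28 p [540.94 200.62  85.84] F [-2.87  0.57 -1.24] gap 18.94
```

Run:
```python
from h import *
F0=np.load("F0.npy");X,Y=.5410,.2006
for z in(.0845,.083,.0818,.0808,.080,.0793,.0787,.0782,.0778,.0774,.0770,.0766):
    r.move_l([X,Y,z],speed=.01); F=frc()-F0
    print(z,round(X*1000,2),round(Y*1000,2),(np.array(r.get_eef_pos())*1000).round(2),F.round(2))
    if F[2]>7: print("seat?");break
    if F[0]<-7: X-=.0005
    if F[0]>1.5: X+=.0004
    if F[1]>2.8: Y+=.0003
    if F[1]<-2.8: Y-=.0003
    if np.abs(F).max()>13: print("stop");break
st()
```

```text
0.0845 541.0 200.6 [540.97 200.61  84.45] [-2.97  2.2   0.26]
0.083 541.0 200.6 [541.   200.61  82.93] [-3.07  2.53  0.92]
0.0818 541.0 200.6 [541.02 200.64  81.75] [-2.78  2.17  0.89]
0.0808 541.0 200.6 [541.04 200.56  80.73] [-2.74  2.19  0.43]
0.08 541.0 200.6 [541.02 200.59  79.94] [-2.59  2.08  0.93]
0.0793 541.0 200.6 [541.   200.61  79.26] [-2.86  2.96  1.16]
0.0787 541.0 200.9 [541.04 200.73  78.61] [-2.3   1.19  0.53]
0.0782 541.0 200.9 [541.01 200.75  78.13] [-2.31  0.94  0.65]
0.0778 541.0 200.9 [541.02 200.79  77.78] [-1.97  0.6   0.62]
0.0774 541.0 200.9 [541.03 200.83  77.58] [-3.8   0.08  4.95]
0.077 541.0 200.9 [541.1  200.86  77.54] [-5.61 -0.93  9.88]
seat?
 t 18.88 p [541.1  200.86  77.54] F [-5.28 -1.68  8.08] gap 19.49
```

Run:
```python
from h import *
F0=np.load("F0.npy")
r.pause(.25);st("held"); p,d=r.camera("scene");cv2.imwrite("pics/scene4.png",p[:,:,::-1])
X,Y=.5410,.2008
r.move_l([X,Y,.080],speed=.015); print((frc()-F0).round(2))
r.move_l([X,Y,.100],speed=.04); print((frc()-F0).round(2))
r.move_l([X,Y,.122],speed=.06); st("out")
r.move_l([X,Y,.19],speed=.15)
g=np.load("g0.npy");print(g)
r.movep([g[0],g[1],.19],ori(16));r.pause(.2);st("over rack")
r.move_l([g[0],g[1],.122],speed=.12);r.pause(.15);st()
for n in("scene","top"):
    p,d=r.camera(n);cv2.imwrite(f"pics/{n}5.png",p[:,:,::-1])
crop(0,cv2.imread("pics/scene5.png"),180,100,330,245,4,"pics/s5c.png")
crop(0,cv2.imread("pics/scene4.png"),310,260,470,450,4,"pics/s4c.png")
```

```text
held t 19.12 p [541.09 200.82  77.51] F [-5.76 -1.5   7.72] gap 19.05
[-2.2   0.24  1.37]
[-0.56  0.27 -0.21]
out t 20.82 p [541.21 200.81 122.39] F [ 0.46  0.12 -1.76] gap 19.18
[ 0.54324421 -0.16718513  0.07161026]
over rack t 23.0 p [ 543.61 -165.92  190.01] F [-0.15  0.14 -0.82] gap 19.01
 t 23.87 p [ 543.88 -167.3   123.02] F [ 0.15  0.55 -0.87] gap 18.91
```

View pics/s5c.png

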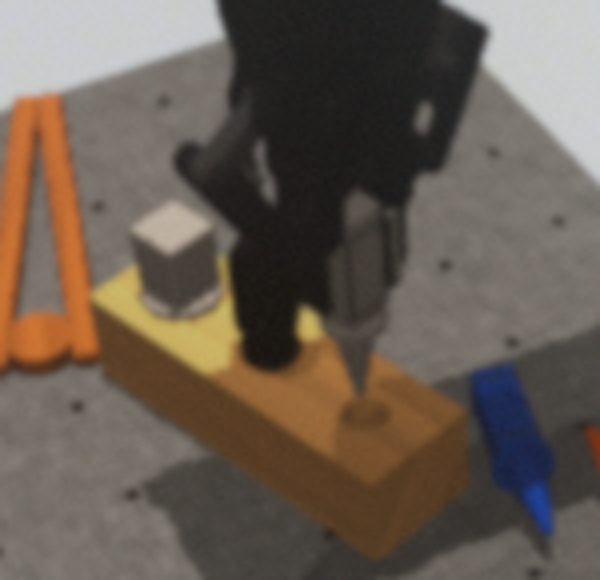

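View pics/scene5.png

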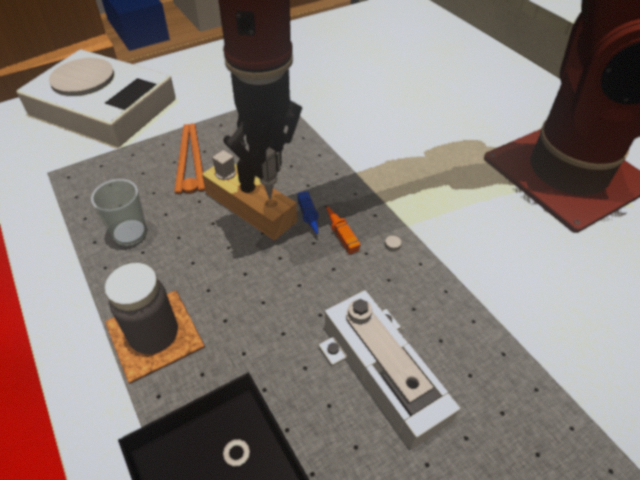

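Run:
```python
from h import *
F0=np.load("F0.npy");g=np.load("g0.npy")
for z in(.105,.09,.08,.076,.074,.0728,.0722,.0716,.0712):
    r.move_l([g[0],g[1],z],speed=.06 if z>.076 else .02);F=frc(2)-F0;print(z,(np.array(r.get_eef_pos())*1000).round(2),F.round(2))
    if F[2]>4 or np.abs(F).max()>12: print("contact");break
st()
```

```text
0.105 [ 543.08 -167.08  104.66] [ 0.01  0.7  -0.16]
0.09 [ 543.1  -167.1    89.73] [0.   0.75 0.29]
0.08 [ 543.06 -167.1    79.68] [ 0.28  1.   -0.38]
0.076 [ 543.23 -167.17   75.98] [-0.25  0.13  0.04]
0.074 [ 543.18 -167.17   73.93] [-0.25  0.14  0.34]
0.0728 [ 543.22 -167.17   72.76] [ 0.12  0.56 -0.15]
0.0722 [ 543.26 -167.19   72.2 ] [-0.1   0.25  0.55]
0.0716 [ 543.33 -167.18   71.66] [-0.32  0.13  0.94]
0.0712 [ 543.34 -167.23   71.62] [-2.63  0.84  6.86]
contact
 t 27.02 p [ 543.34 -167.23   71.62] F [-2.    0.48  5.93] gap 19.23
```

Run:
```python
from h import *
g=np.load("g0.npy")
r.command_gripper(.050,70); st("rel")
r.move_l([g[0],g[1],.16],speed=.15)
r.movep([.55,-.05,.2],ori(10)); st()
for n in("scene","top"):
    p,d=r.camera(n);cv2.imwrite(f"pics/{n}6.png",p[:,:,::-1])
crop(0,cv2.imread("pics/scene6.png"),190,130,330,245,5,"pics/s6c.png")
crop(0,cv2.imread("pics/top6.png"),395,175,525,260,6,"pics/t6c.png")
crop(0,cv2.imread("pics/scene6.png"),310,280,470,450,4,"pics/s6b.png")
crop(0,cv2.imread("pics/top6.png"),160,195,310,280,5,"pics/t6b.png")
```

```text
rel t 27.42 p [ 543.2  -167.18   71.07] F [-0.22  0.    0.03] gap 50.03
 t 28.73 p [549.6  -49.33 199.14] F [ 0.78 -0.95 -0.06] gap 49.93
```

View pics/s6c.png

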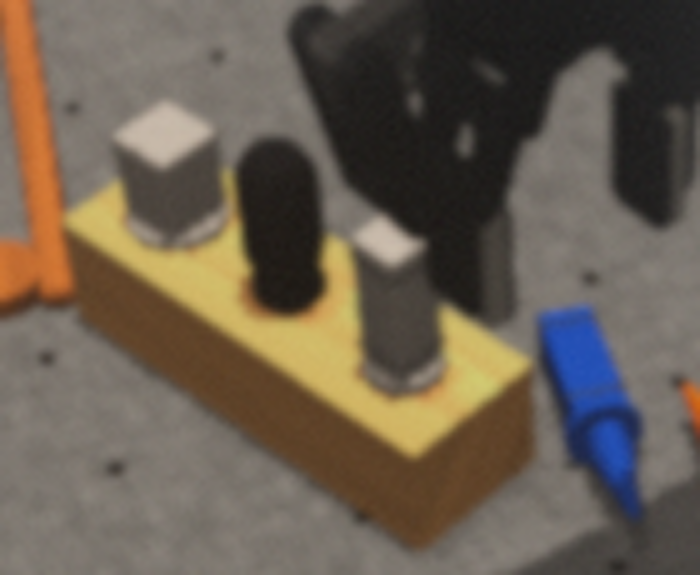

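View pics/t6c.png

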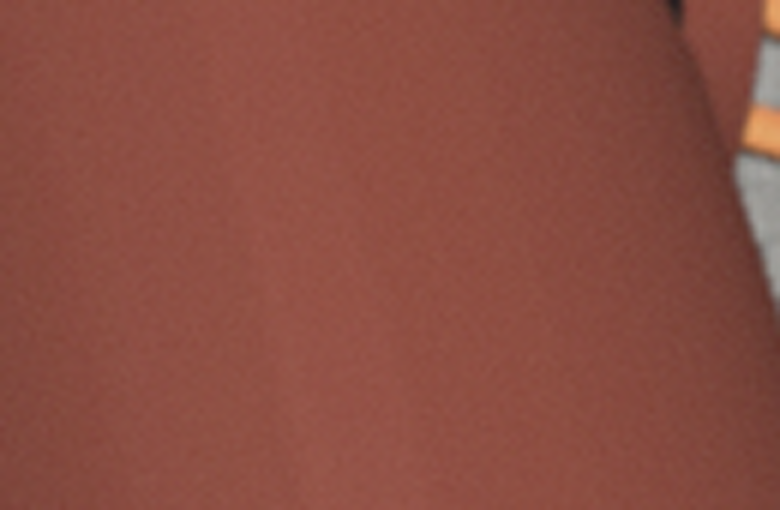

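View pics/s6b.png

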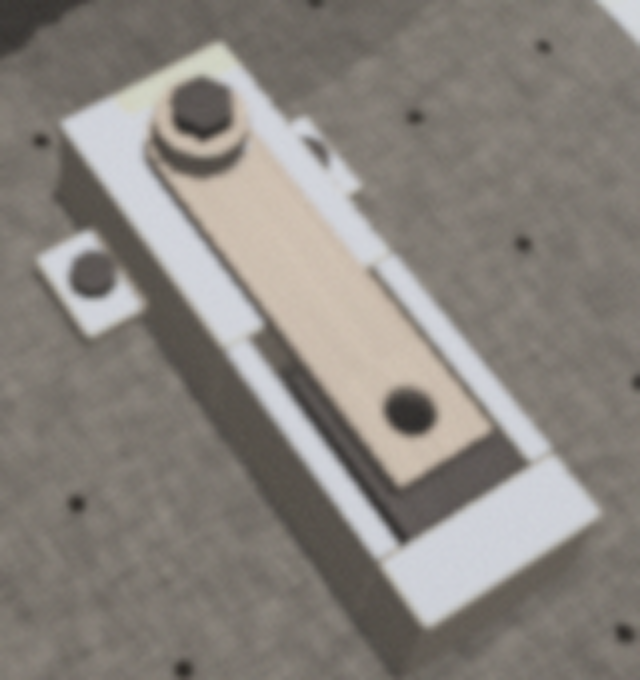

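View pics/t6b.png

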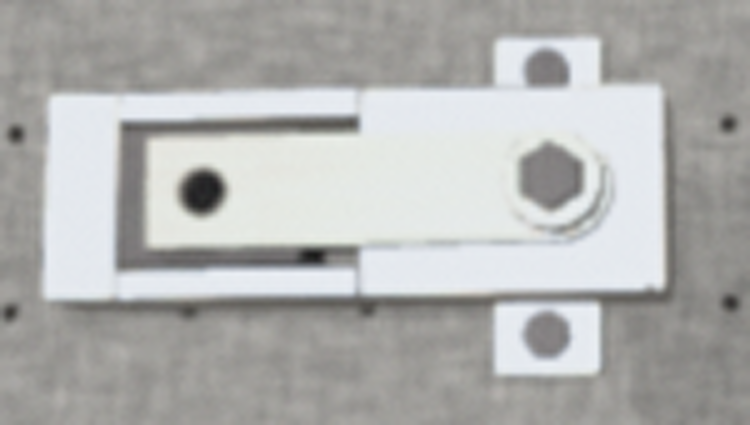

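Run:
```python
from fit import *
print(pz("top",*up(202,191,160,195,5),.053),pz("scene",*up(411,411,310,280,4),.053))
B=[.5768,-.2722]
r.movep(B+[.17],ori(19)); st()
r.move_l(B+[.068],speed=.12); r.pause(.1); st("down")
p,d=r.camera("scene");cv2.imwrite("pics/s7.png",p[:,:,::-1]);crop(0,p[:,:,::-1],170,90,310,245,4,"pics/s7c.png")
```

```text
[0.54148104 0.20043707 0.053     ] [0.54121411 0.19958765 0.053     ]
 t 29.73 p [ 577.12 -270.55  170.01] F [0.55 0.57 0.27] gap 50.11
down t 30.82 p [ 577.44 -272.43   69.07] F [-0.89 -0.96  0.14] gap 49.96
```

View pics/s7c.png

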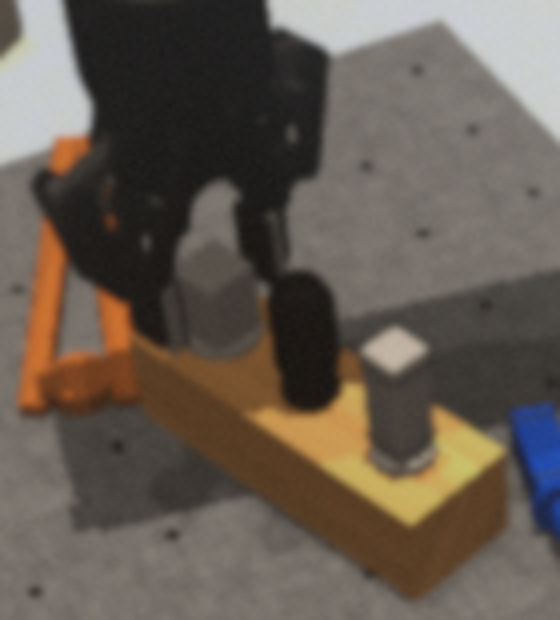

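Bolt sits between the open fingers (crop ≈ 215,300), drift upright in its hole (≈ 400,400), tongs untouched. Grip and go.

Run:
```python
from h import *
r.command_gripper(.018,70); r.pause(.2); st("closed")
g=np.array(r.get_eef_pos());np.save("g1.npy",g)
r.move_l([g[0],g[1],.19],speed=.15); st("up")
r.movep([.5411,.2003,.19],ori(0)); r.pause(.3)
r.move_l([.5411,.2003,.135],speed=.1); r.pause(.3);st("over")
F0=frc(8);np.save("F1.npy",F0);print(F0)
p,d=r.camera("scene");np.save("s8d.npy",d);cv2.imwrite("pics/s8.png",p[:,:,::-1]);i=p[:,:,::-1];crop(0,np.clip(255*(i/255.)**.6,0,255).astype(np.uint8),370,280,490,410,5,"pics/s8c.png")
```

```text
closed t 31.41 p [ 577.17 -272.39   68.61] F [-0.84 -0.08  6.26] gap 25.01
up t 32.38 p [ 576.51 -272.25  188.71] F [-0.16  0.33 -1.78] gap 25.02
over t 35.41 p [541.37 200.39 135.51] F [-0.37 -1.07 -1.75] gap 25.14
[ 0.00278561 -0.42145784 -1.53859477]
```

View pics/s8c.png

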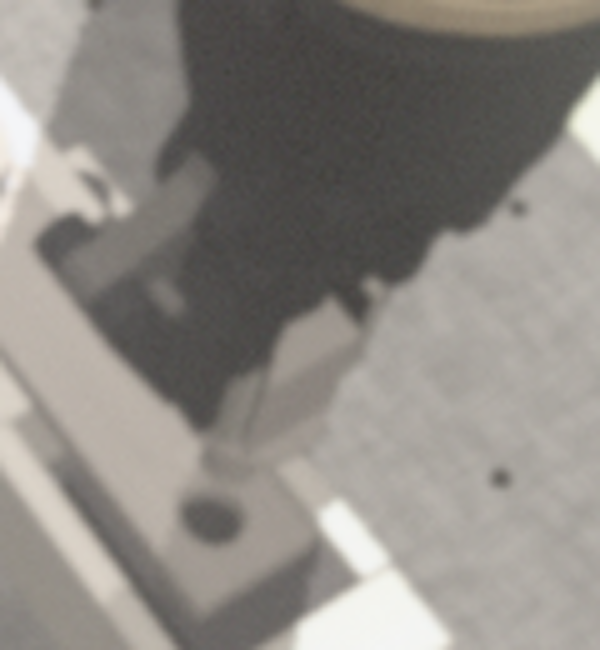

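Run:
```python
from h import *
d=np.load("s8d.npy");C=cloud("scene",d)
m=(np.abs(C[:,:,0]-.5411)<.010)&(C[:,:,2]>.123)&(C[:,:,2]<.148)&(np.abs(C[:,:,1]-.205)<.02)
y=C[m][:,1];print(m.sum(),np.percentile(y,[10,50,90]))
m=(np.abs(C[:,:,0]-.5411)<.016)&(C[:,:,2]>.112)&(C[:,:,2]<.117)&(np.abs(C[:,:,1]-.21)<.02)
y=C[m][:,1];print(m.sum(),np.percentile(y,[10,50,90,100]))
d=np.load("s3d.npy");C=cloud("scene",d)
m=(np.abs(C[:,:,0]-.5386)<.008)&(C[:,:,2]>.142)&(C[:,:,2]<.185)&(np.abs(C[:,:,1]-.205)<.02)
y=C[m][:,1];print("drift face (TCP y .1998)",m.sum(),np.percentile(y,[10,50,90]))
```

```text
115 [0.21130789 0.21183867 0.21241714]
58 [0.20837158 0.21247482 0.21570358 0.21619893]
drift face (TCP y .1998) 185 [0.20751943 0.20785613 0.20824535]
```

Run:
```python
from h import *
F0=np.load("F1.npy");X,Y=.5408,.2005
r.move_l([X,Y,.116],speed=.06)
for z in(.113,.111,.109,.107,.105,.103,.101,.099,.097,.095,.093,.091,.089,.087,.085):
    r.move_l([X,Y,z],speed=.02); F=frc(2)-F0
    print(z,round(X*1000,2),round(Y*1000,2),(np.array(r.get_eef_pos())*1000).round(2),F.round(2))
    if F[0]<-3: X-=.0003
    if F[0]>3: X+=.0003
    if F[1]>3: Y+=.0003
    if F[1]<-3: Y-=.0003
    if np.abs(F).max()>9: print("stop");break
st()
```

```text
0.113 540.8 200.5 [540.82 200.53 113.06] [ 0.52  0.12 -0.24]
0.111 540.8 200.5 [540.77 200.49 110.97] [-0.39  0.32  0.2 ]
0.109 540.8 200.5 [540.75 200.48 108.9 ] [ 0.29  0.59 -0.33]
0.107 540.8 200.5 [540.75 200.48 106.89] [0.03 0.18 0.5 ]
0.105 540.8 200.5 [540.74 200.46 104.89] [0.16 0.22 0.41]
0.103 540.8 200.5 [540.74 200.49 102.9 ] [0.52 0.48 0.43]
0.101 540.8 200.5 [540.73 200.47 100.89] [0.8  0.45 0.32]
0.099 540.8 200.5 [540.75 200.46  98.91] [ 0.29  0.58 -0.19]
0.097 540.8 200.5 [540.77 200.48  96.91] [-0.41  0.72  0.45]
0.095 540.8 200.5 [540.73 200.49  94.9 ] [0.18 0.8  0.25]
0.093 540.8 200.5 [540.73 200.47  92.9 ] [0.03 1.06 0.65]
0.091 540.8 200.5 [540.73 200.49  90.9 ] [-0.37  0.23  0.14]
0.089 540.8 200.5 [540.76 200.47  88.91] [-0.42  0.45  0.  ]
0.087 540.8 200.5 [540.74 200.48  86.9 ] [-0.82  0.11  0.46]
0.085 540.8 200.5 [540.74 200.49  84.93] [-0.46 -0.12 -0.21]
 t 40.36 p [540.74 200.49  84.93] F [ 0.4   0.15 -1.24] gap 24.9
```

Run:
```python
from h import *
F0=np.load("F1.npy");X,Y=.5408,.2005
for z in(.082,.080,.078,.0768,.0760,.0755,.0751,.0747,.0744,.0741,.0738,.0735):
    r.move_l([X,Y,z],speed=.012); F=frc(2)-F0
    print(z,(np.array(r.get_eef_pos())*1000).round(2),F.round(2))
    if F[2]>4 or np.abs(F).max()>9: print("stop");break
st()
r.command_gripper(.050,70); st("released")
r.move_l([X,Y,.16],speed=.08); r.movep([.52,.02,.25],ori(0)); st()
for n in("scene","top"):
    p,d=r.camera(n);cv2.imwrite(f"pics/{n}9.png",p[:,:,::-1]);np.save(f"{n}9.npy",d)
```

```text
0.082 [540.77 200.49  81.95] [-0.24 -0.08  0.14]
0.08 [540.78 200.5   79.95] [0.06 1.11 0.07]
0.078 [540.76 200.48  77.93] [-0.04  0.33  0.64]
0.0768 [540.8  200.49  76.78] [0.15 0.96 0.62]
0.076 [540.78 200.5   75.97] [0.15 0.34 0.64]
0.0755 [540.79 200.53  75.49] [-0.16  0.28  0.63]
0.0751 [540.77 200.51  75.08] [-0.77  0.77  0.57]
0.0747 [540.77 200.49  74.68] [0.16 0.62 0.23]
0.0744 [540.84 200.54  74.59] [-1.21 -0.61  3.6 ]
0.0741 [540.88 200.52  74.56] [-2.43 -0.42  7.51]
stop
 t 43.48 p [540.88 200.52  74.56] F [-2.43 -1.11  5.5 ] gap 25.02
released t 43.84 p [540.84 200.5   74.01] F [-0.04 -0.07 -0.87] gap 49.97
 t 45.89 p [519.86  21.2  249.45] F [-0.75  0.4   0.49] gap 50.56
```

View pics/scene9.png

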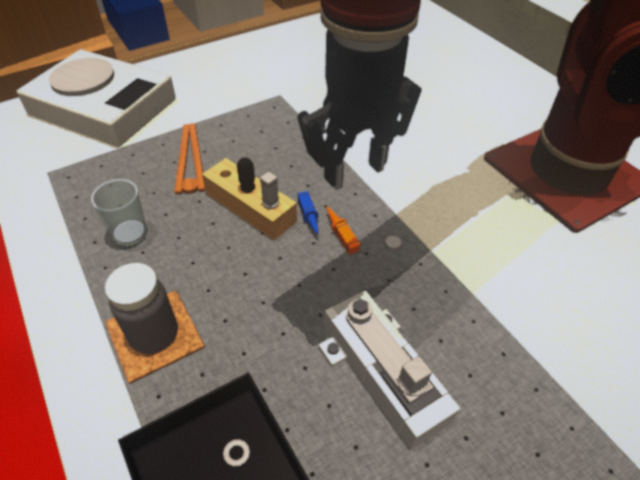

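Bolt head stands on the strap (scene ≈ 414,376), drift in the rack (≈ 270,188), far hole free (225,173), the rest in place. Checking heights.

Run:
```python
from h import *
s=cv2.imread("pics/scene9.png")
a=cv2.resize(s[330:420,370:460],None,fx=5,fy=5,interpolation=cv2.INTER_CUBIC);b=cv2.resize(s[150:240,215:295],(400,450),interpolation=cv2.INTER_CUBIC)
cv2.imwrite("pics/chk.png",np.hstack([a[:450],b[:450]]))
C=cloud("scene",np.load("scene9.npy"))
def top(cx,cy,h,z0,name):
    m=(np.abs(C[:,:,0]-cx)<h)&(np.abs(C[:,:,1]-cy)<h)&(C[:,:,2]>z0)
    P=C[m];A=np.c_[P[:,:2]-P[:,:2].mean(0),np.ones(len(P))];k=np.linalg.lstsq(A,P[:,2],rcond=None)[0];print(name,len(P),P.mean(0).round(4),"slope",k[:2].round(3))
top(.541,.200,.009,.085,"bolt top (exp .091)");top(.543,-.168,.007,.098,"drift top (exp .105)")
```

```text
bolt top (exp .091) 209 [0.5411 0.2002 0.0904] slope [0.003 0.033]
drift top (exp .105) 55 [ 0.5426 -0.1677  0.1046] slope [ 0.108 -0.035]
```

View pics/chk.png

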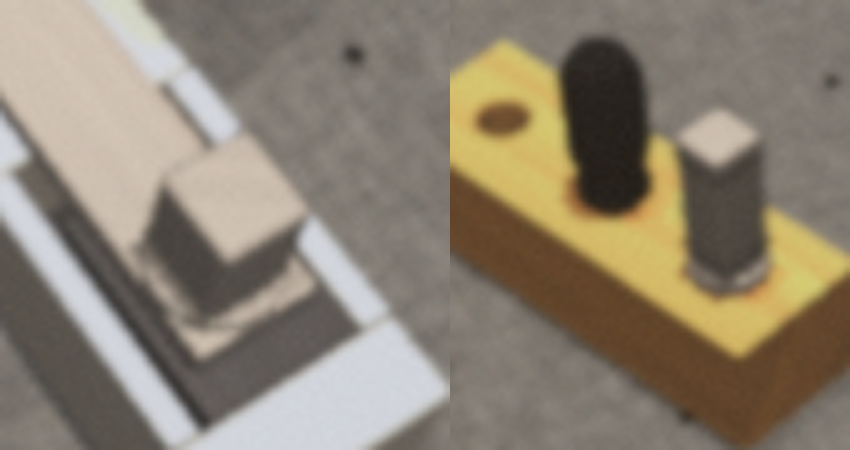

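Run:
```python
from h import *
for f in("scene0.npy","scene9.npy"):
    C=cloud("scene",np.load(f));
    for h,z0 in((.007,.098),(.006,.102)):
        m=(np.abs(C[:,:,0]-.5427)<h)&(np.abs(C[:,:,1]+.1675)<h)&(C[:,:,2]>z0)
        P=C[m];A=np.c_[P[:,:2]-P[:,:2].mean(0),np.ones(len(P))];k=np.linalg.lstsq(A,P[:,2],rcond=None)[0];print(f,len(P),P.mean(0).round(4),k[:2].round(3))
st()
r.job_done()
```

```text
scene0.npy 64 [ 0.5424 -0.1671  0.1045] [ 0.049 -0.064]
scene0.npy 42 [ 0.5428 -0.1673  0.1046] [-0.023 -0.053]
scene9.npy 58 [ 0.5425 -0.1674  0.1045] [ 0.123 -0.061]
scene9.npy 43 [ 0.5429 -0.1676  0.1047] [ 0.096 -0.   ]
 t 45.99 p [519.75  21.95 249.15] F [0.83 0.28 0.46] gap 50.21
the job is handed in; nothing more can be done
```

The job is handed in at about 46 s of the 72 s allowed. I worked the drift down until its collar sat on the strap, put it back in its own rack hole, and stood the bolt in its place with the head on the strap. `job_done` gave no verdict.

**Drift through both holes:** the collar seated at TCP z 77.5 mm, against 77.6 mm predicted from the grasp in the rack. No wrist force component passed about 10 N in the readings between steps, and the fingers stayed off the strap by design.

**Drift back in the rack:** the collar contacted the rack at the same height as at pick-up. Depth puts its top at 0.1045–0.1047 m, against 0.105 m expected. A plane fit on its small top face showed a slope of about 0.1, against about 0.05 at the start. It rests on few, noisy pixels, and the close picture shows the drift upright with its collar flat. I did not resolve that disagreement before handing in.

**Bolt in the strap:** it slid in with almost no resistance, and the head seated at TCP z 74.6 mm, exactly as predicted. Depth puts its top at (0.541, 0.200, 0.0904) m, against 0.091 m expected, with a slope of at most 0.03.

**Everything else:** the driver, jar, beaker and tongs look unmoved in the last scene picture. I did not check the safety glasses, nut or washers closely. The blue and orange look-alikes were lying on their sides in the picture taken before my first grasp. I assume they toppled by themselves, since they stood on their tips at the start and my approach passed above them, but I did not confirm it.

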